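# Refit the pressure roller in the bench strip feeder

## Robot

A 6-joint arm with a two-finger parallel gripper is mounted at the origin on the work surface; the furniture and walls round the work are solid. World frame = base frame: x ahead of the robot, y to its left, z up, the work surface at z = 0. Lengths are in mm, angles in rad, forces in N, time in s.
With the tool pointing down it reaches from about 350 to 775 mm from the base axis. Payload 7.3 kg.
Tool frame: the origin (TCP) lies on the mounting face of the last link; the fingertips stand 178 mm ahead of it and the grasp point (between the pads) lies 159 mm ahead of it; z points along the fingers, y is the line along which they close (so a half turn about z gives the same grasp; the last joint's range is limited). The gripper opens to 92 mm and grips with 3 to 60 N. Pads are 19 mm wide; open, the fingers measure 130 mm over their backs; the gripper's body (75 mm by 190 mm) begins 47 mm behind the grasp point.
Start: joints at [-1.356, 0.342, 1.524, -0, 1.275, -0.146], TCP at [185.357, -491.193, 404.741] pointing down, gripper open.
Joint ranges: [-2.53, 2.53], [-0.77, 2.02], [0.04, 2.7], [-1, 4.14], [0.28, 2.66], [-3.11, 3.11]. Speed limits (rad/s): [2.57, 2.57, 3.14, 3.14, 3.14, 3.14].

## Interface

Orientations are given as [roll, pitch, yaw] about the fixed x, y, z axes, in that order (R = Rz(yaw) Ry(pitch) Rx(roll)).
In Python, from plant import bot, imaging, probe_bus, close_job gives the robot as it stands (bot), with the cameras (imaging), the job as plain functions and the readings (probe_bus).
- The arm moves only by the shell command python3 shift.py 'ROWS'. ROWS is a JSON list of rows, 1 to 5 of them, each an object with the fields jaw (the finger opening in mm), tx, ty, tz (the shift in mm), rz (a turn about the tool's z in rad); a field left out counts as zero (the opening has to be given); each row is the pose to reach, as a shift and turn from the pose commanded when the command began, along the tool's axes at that moment; what a row does not reach only later rows make up. A row lasts 1/8 s, in which the tool goes at most 62.5 mm and 0.188 rad, less where a joint would pass 70% of its speed; a pose out of reach is approached as far as the arm can. The fingers move at their own pace and stop on an object; the grip force is fixed at half the most. Time passes only in rows, so rows that do not move let the fingers close. It prints the time, the measured TCP pose, the force, the opening and the grip force at its end. Input that does not fit is refused with a message, and nothing moves.
- probe_bus.get_obs(): the state, without advancing time (a new reading comes with each control period).
- imaging.capture(name): name is "scene" or "top" or "wrist"; returns a dict with "color" (480x640x3 uint8, red, green, blue), "K" (3x3 intrinsics, pixels), "R" (3x3) and "t" (3): a world point X has camera coordinates R X + t. Camera axes: x right, y down, z forward; pixel columns grow to the right and rows downward; lengths in mm; the calibration is good to about 2 mm. A picture is of the moment at which its call begins. There is no depth.
- close_job(): hands the job in; it is judged then, once.
The state is a dict: "time": time; "joint_positions": joint angles; "dq": joint speeds; "tau": joint torques, N m; "tool_pos": TCP position; "tcp_rot": TCP orientation; "contact_force": force on the tool from outside, world axes, zero at the start; "moment": the same for the moment, N m; "grip_width": finger opening in mm; "finger_force": force on a finger pad.
Only numpy, scipy, OpenCV 4.12 (cv2) and the standard library are available. Lean on these libraries where they do the work, as an engineer would, in place of code of your own. Each camera call takes 0.05 s, during which the arm holds its last target. There are 200 camera calls.

## Task

The cleaned pressure roller of the small green strip feeder waits in the wooden cradle. Lift it out and refit it: tilt it to hook one end of its axle into the left slot under the fixed steel keeper, swing the other end down into the right slot, and press until it snaps past the red spring latch, so that both ends sit right at the bottom of their slots; then let go. Press firmly but never ram it, and do not disturb the oil can, the grease jar or the spanner.

Things in the scene. Friction and masses are not known exactly. Their poses are not given: they have to be found in the camera images.
- pressure_roller: The loose roller, 0.36 to 0.58 kg: brown barrel 44 mm in diameter and 92 mm long, steel hub bosses 22 mm in diameter that stand 4 mm out of each end (100 mm over them), then greased steel axle stubs 12 mm in diameter and 28 mm long, 156 mm over all. Origin at its centre; its y axis is the axle. Both ends are alike: either way round will do.
- axle_end_a (a point): Point on the roller's axle, 56 mm from its centre along +y of the roller: the part of the stub that lies in a slot.
- axle_end_b (a point): The same point on the other stub, 56 mm from the centre along -y of the roller.
- cradle: Fixed wooden cradle, board 110 x 150 x 12 mm with two upright V rests (14 mm thick, centred 63 mm each side of the middle, 55 mm high) that carry the stubs; the roller's axle lies along its y axis, 46 mm above the bench, with nothing beside the barrel. Origin at the centre of the underside.
- strip_feeder: Fixed green feeder, base 150 (x) x 172 (y) x 8 mm; origin on the bench, 78 mm below the middle of the seated axle (which lies along y). Two cheek plates 8 mm thick, inner faces at y = +52 and -52 mm, each with an upright open slot 14 mm wide; slot bottoms 72 mm above the bench. The hub bosses have 2 mm to spare each side. A fixed steel roller lies 4 mm below the seated barrel.
- seat_left (a point): Centre of the seated axle in the left slot (feeder's x = 0, y = +56 mm, 78 mm above the bench). A fixed steel keeper finger crosses over the axle outside this cheek: y = 70 to 75 mm, x = -8 to +22, underside 9 mm and top 15 mm above this point. Behind x = 9 it is solid down to 54 mm above the bench. The stub reaches to y = 78, so it must be poked under the finger from inside.
- seat_right (a point): Centre of the seated axle in the right slot (y = -56 mm), open above but for the latch. On both cheeks the near (-x) lip of the slot rises 18 mm above this point and the far lip 11 mm, both flared. With the roller tilted 26 degrees, right end up, and its left stub 12 mm short of its place, the stub goes down inside the keeper while the barrel clears the right cheek.
- latch (a joint): Red spring latch outside the right cheek, y = -64 to -70 mm, on the far side of the slot, tab up to 110 mm high; angle in rad: 0 = shut, nose 1 mm above the seated axle; about 0.15 as the axle passes. The stub meets its sloped nose 14 to 17 mm above the seat and rests there; passing takes 16 to 20 N downward at that end, more than the weight gives. It snaps back once the axle is home.
- oil_can: Loose red oil can with a bent spout, 72 x 97 mm, 152 mm high; origin at the centre of its underside. Leave alone.
- grease_jar: Loose white grease jar with a black lid, 64 mm in diameter, 51 mm high; origin at the centre of its underside. Leave alone.
- spanner_14: Loose combination spanner lying flat, 162 mm long; origin at the centre of its underside. Leave alone.

How it is judged (in metres and radians):
At the end, for the whole second after the job is handed in: both ends of the axle lie within 5 mm of their seats at the bottom of the slots, either way round, the latch has sprung shut over it (under 0.06 rad), and the roller is at rest and released (((distance between axle_end_a and seat_left below 0.005 m and distance between axle_end_b and seat_right below 0.005 m) or (distance between axle_end_b and seat_left below 0.005 m and distance between axle_end_a and seat_right below 0.005 m)) and value of joint latch below 0.06 rad and linear speed of pressure_roller below 0.02 m/s); the robot touches nothing.
It fails at once if the roller is rammed into the feeder (over 80 N of contact force between them) (contact force between pressure_roller and strip_feeder above 80 N).
It fails at once if the oil can, the grease jar or the spanner is moved more than 30 mm (distance of any of oil_can, grease_jar, spanner_14 from where it was at the start of the episode above 0.03 m).
It also fails if it takes over 56 s, if anything falls off the work surface, if the arm or the gripper's body presses on something with over 40 N, if the wrist force passes 120 N, or if a joint passes its speed limit or range.

## Working session

There is one attempt and no reset: what is moved stays moved. The work goes in short steps, Python scripts to look and compute and a shell command to move; the robot and the scene stay as the last step left them, time stands still between calls to the robot, and variables do not carry over. Pictures are saved under pics/ and viewed, at most 10 in all, crops included, and the job is handed in when it is done.

```bash
ls; mkdir -p pics; cat > h.py <<'E'
import numpy as np, cv2
from plant import bot, imaging, probe_bus, close_job
def ray(c,u,v):
    d=c["R"].T@np.linalg.inv(c["K"])@np.array([u,v,1.]); o=-c["R"].T@c["t"]; return o,d/np.linalg.norm(d)
def onz(c,u,v,z):
    o,d=ray(c,u,v); return o+d*(z-o[2])/d[2]
def proj(c,X):
    p=c["K"]@(c["R"]@np.array(X,float)+np.ravel(c["t"])); return p[:2]/p[2]
def cap(n):
    c=imaging.capture(n); c={k:np.array(v) for k,v in c.items()}; c["t"]=c["t"].ravel().astype(float); return c
E
python3 - <<'E'
from h import *
print(probe_bus.get_obs())
import pickle
for n in("scene","top"):
    c=cap(n); cv2.imwrite(f"pics/{n}0.png",c["color"][:,:,::-1]); pickle.dump(c,open(n+".pkl","wb"))
    print(n,c["K"].tolist(),(-c["R"].T@c["t"]),c["R"].tolist())
E
```

```text
pics
plant.py
shift.py
{'time': 0.0, 'joint_positions': array([-1.35599519e+00,  3.42721931e-01,  1.52496234e+00,  2.31791877e-05,
        1.27531741e+00, -1.46005854e-01]), 'dq': array([ 1.21366582e-03, -6.90674295e-05, -7.12874044e-04, -8.11588618e-04,
        4.34059453e-04, -7.51472093e-04]), 'tau': array([-1.19173277e-03, -4.31240630e+01, -2.44215703e+01,  7.17602740e-02,
        5.60344441e-02, -1.05153895e-04]), 'tool_pos': array([ 185.33808661, -491.08209512,  404.06423957]), 'tcp_rot': array([-3.14020184e+00, -2.26925614e-04,  3.60800065e-01]), 'contact_force': array([-0.22740978, -0.8649094 , -0.43395735]), 'moment': array([ 0.02095531, -0.04392653,  0.02650486]), 'finger_force': 0.0, 'grip_width': 91.81330376344937}
scene [[473.62918027824617, 0.0, 321.9581392921157], [0.0, 473.62918027824617, 232.1816951372525], [0.0, 0.0, 1.0]] [ 949.25944708 -381.09422145  422.3051751 ] [[0.7901865315852499, 0.6128591680955247, -0.00298083587848406], [0.2455880211993032, -0.3210962273349417, -0.914649515735223], [-0.5615084764673491, 0.7220116708700278, -0.40423678454933754]]
top [[446.40785913117315, 0.0, 325.5494421911835], [0.0, 446.40785913117315, 246.2192463843713], [0.0, 0.0, 1.0]] [336.79701756 238.48166711 914.21370898] [[-0.02784311290398174, -0.999477711218404, 0.016403226555666853], [-0.9826735429163458, 0.02435953186473215, -0.18373709821254922], [0.1832415594674226, -0.021234829524898607, -0.9828385487449072]]
```

View pics/scene0.png

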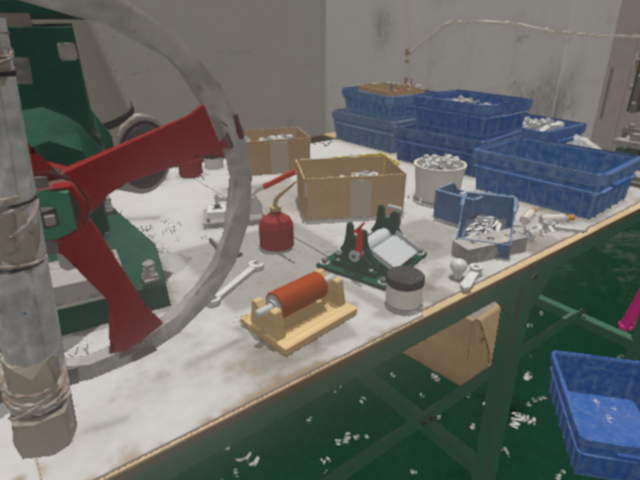

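View pics/top0.png

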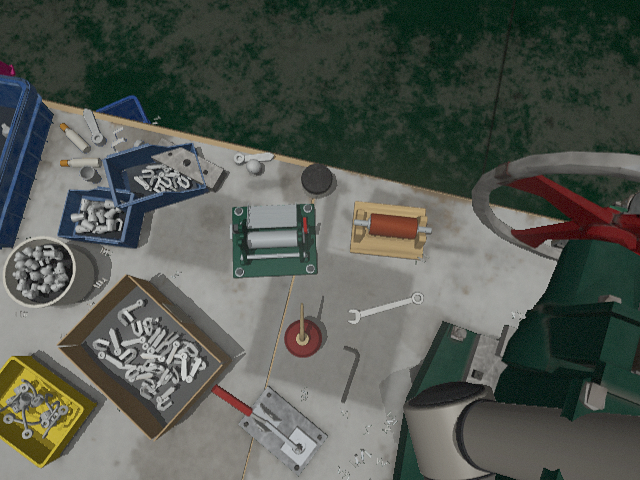

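Scene view: the roller is in its cradle at (300,300), the feeder at (370,250), the jar at (404,288) and the can at (276,230). Top view: the cradle is at (390,228) with the brown barrel at (395,226). The feeder is at (274,240) with the red latch at (306,225) on its right, so its y axis is roughly world +y. The jar is at (317,180), the spanner at (385,308) and the can at (303,337).

```bash
python3 - <<'E'
from h import *
import pickle
t=pickle.load(open("top.pkl","rb")); im=t["color"]
hsv=cv2.cvtColor(im,cv2.COLOR_RGB2HSV)
def rect(mask,box):
    m=np.zeros_like(mask); x0,y0,x1,y1=box; m[y0:y1,x0:x1]=mask[y0:y1,x0:x1]
    cs,_=cv2.findContours(m,0,1); c=max(cs,key=cv2.contourArea); return cv2.minAreaRect(c),cv2.contourArea(c)
m=cv2.inRange(hsv,(0,110,50),(14,255,255)); r,a=rect(m,(345,195,440,265)); print("barrel",r,a, [onz(t,*p,48).round(1).tolist() for p in cv2.boxPoints(r)], onz(t,*r[0],46))
m=cv2.inRange(hsv,(14,60,90),(30,255,255)); r,a=rect(m,(345,195,440,265)); print("cradle",r,a,[onz(t,*p,12).round(1).tolist() for p in cv2.boxPoints(r)])
m=cv2.inRange(hsv,(65,80,20),(95,255,140)); r,a=rect(m,(220,190,330,290)); print("feeder",r,a,[onz(t,*p,8).round(1).tolist() for p in cv2.boxPoints(r)],onz(t,*r[0],8))
a=cv2.resize(im[190:290,215:345],None,fx=6,fy=6,interpolation=cv2.INTER_CUBIC)[:,:,::-1]
cv2.imwrite("pics/z.png",a)
print("jar",onz(t,317,180,51),"can",onz(t,303,340,90))
E
```

```text
barrel ((393.3292541503906, 226.03656005859375), (47.04383087158203, 21.64457893371582), 6.340191841125488) 928.0 [[520.5, 133.2, 48.0], [564.4, 126.4, 48.0], [551.5, 33.0, 48.0], [507.7, 40.7, 48.0]] [536.37235094  82.98625576  46.        ]
cradle ((388.7989501953125, 230.0773162841797), (74.16963195800781, 52.079280853271484), 5.5275397300720215) 2385.5 [[490.8, 170.4, 12.0], [600.9, 155.7, 12.0], [581.8, 1.3, 12.0], [472.2, 19.4, 12.0]]
feeder ((274.0061340332031, 241.36660766601562), (70.05693817138672, 83.15511322021484), 89.04515838623047) 1488.0 [[594.0, 412.6, 8.0], [593.0, 238.7, 8.0], [445.1, 239.7, 8.0], [446.6, 408.7, 8.0]] [518.58512735 325.07231046   8.        ]
jar [634.38719682 233.32834525  51.        ] can [319.22800938 266.19229973  90.        ]
```

View pics/z.png

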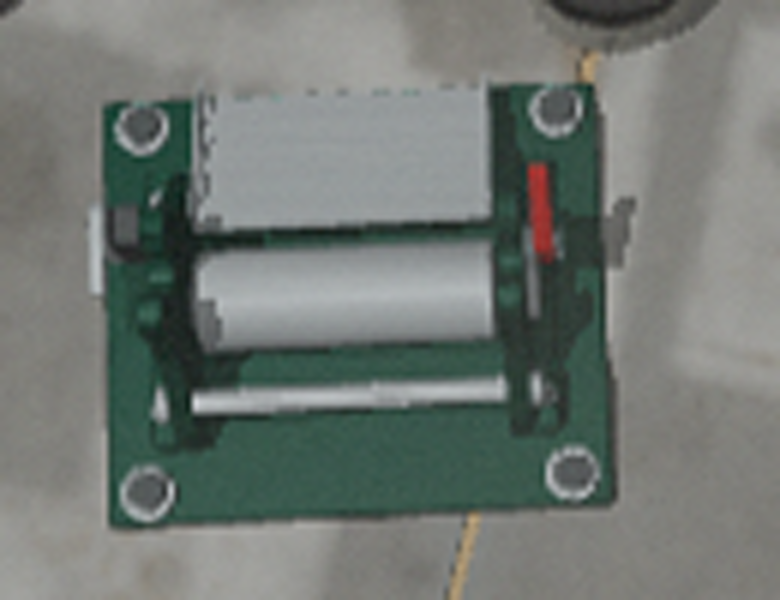

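Crop: the base's right edge and bolts are clear. The latch is at (540,210) and the keeper at (120,230) left, with the fixed roller at (345,295), the tie rod at (345,393) and the tray at (340,160) on the far side. Before moving, I'll check where the handwheel and machine are relative to the arm's path.

```bash
python3 - <<'E'
from h import *
import pickle
t=pickle.load(open("top.pkl","rb")); s=pickle.load(open("scene.pkl","rb"))
for X in ([0,0,0],[0,0,400],[185,-491,404],[185,-491,226],[536,83,46],[519,325,78],[525,0,250],[480,-200,250],[400,-350,300]): print(X,"top",proj(t,X).round(),"scene",proj(s,X).round())
def tri(a,b):
    o1,d1=ray(t,*a); o2,d2=ray(s,*b); k=np.linalg.lstsq(np.c_[d1,-d2],o2-o1,rcond=None)[0]
    p,q=o1+k[0]*d1,o2+k[1]*d2; return ((p+q)/2).round(), np.linalg.norm(p-q).round(1)
for a,b in (((515,180),(215,125)),((515,245),(130,340)),((515,245),(215,125)),((515,180),(130,340)),((620,215),(55,200)),((393,226),(300,294))): print(a,b,tri(a,b))
E
```

```text
[0, 0, 0] top [449. 508.] scene [ 73. 247.]
[0, 0, 400] top [564. 664.] scene [23. 38.]
[185, -491, 404] top [987. 452.] scene [-568.   52.]
[185, -491, 226] top [811. 420.] scene [-418.  262.]
[536, 83, 46] top [393. 226.] scene [295. 294.]
[519, 325, 78] top [270. 234.] scene [372. 223.]
[525, 0, 250] top [469. 202.] scene [240. 176.]
[480, -200, 250] top [600. 227.] scene [ 57. 216.]
[400, -350, 300] top [735. 272.] scene [-194.  191.]
(515, 180) (215, 125) (array([536., -42., 321.]), np.float64(2.3))
(515, 245) (130, 340) (array([ 484., -150.,   74.]), np.float64(10.6))
(515, 245) (215, 125) (array([461., -14., 312.]), np.float64(55.5))
(515, 180) (130, 340) (array([ 582., -165.,  129.]), np.float64(70.6))
(620, 215) (55, 200) (array([ 495., -210.,  275.]), np.float64(12.0))
(393, 226) (300, 294) (array([539.,  86.,  45.]), np.float64(6.8))
```

```bash
python3 - <<'E'
from h import *
import pickle
t=pickle.load(open("top.pkl","rb")); s=pickle.load(open("scene.pkl","rb"))
def tri(a,b):
    o1,d1=ray(t,*a); o2,d2=ray(s,*b); k=np.linalg.lstsq(np.c_[d1,-d2],o2-o1,rcond=None)[0]
    p,q=o1+k[0]*d1,o2+k[1]*d2; return ((p+q)/2).round(), np.linalg.norm(p-q).round(1)
for a,b in (((458,333),(150,268)),((430,430),(150,155)),((610,300),(150,268)),((600,395),(58,52))): print(a,b,tri(a,b))
for z in(0,100,250): print(z,[onz(t,*p,z).round().tolist() for p in((458,333),(428,393),(430,430),(475,190))])
w=cap("wrist"); cv2.imwrite("pics/w0.png",w["color"][:,:,::-1]); print((-w["R"].T@w["t"]).round(),w["R"].round(2).tolist(),w["K"][0,0])
g=s["color"][0:400,0:300]
b=np.zeros((600,800,3),np.uint8); b[:533,:400]=cv2.resize(g,(400,533)); b[:300,400:]=cv2.resize(w["color"],(400,300)); b[300:,400:]=cv2.resize(t["color"][150:,340:],(400,300)); cv2.imwrite("pics/mix.png",b[:,:,::-1])
E
```

```text
(458, 333) (150, 268) (array([324., -23.,  66.]), np.float64(0.6))
(430, 430) (150, 155) (array([190.,  82., 209.]), np.float64(16.5))
(610, 300) (150, 268) (array([ 421., -164.,  185.]), np.float64(166.2))
(600, 395) (58, 52) (array([259., -71., 392.]), np.float64(14.4))
0 [[322.0, -44.0, 0.0], [208.0, 25.0, 0.0], [139.0, 26.0, 0.0], [622.0, -105.0, 0.0]]
100 [[324.0, -13.0, 100.0], [222.0, 48.0, 100.0], [161.0, 49.0, 100.0], [591.0, -68.0, 100.0]]
250 [[326.0, 33.0, 250.0], [243.0, 83.0, 250.0], [193.0, 84.0, 250.0], [544.0, -11.0, 250.0]]
[ 250. -466.  384.] [[0.35, -0.94, -0.0], [-0.9, -0.34, 0.26], [-0.24, -0.09, -0.97]] 339.3319020749496
```

View pics/mix.png

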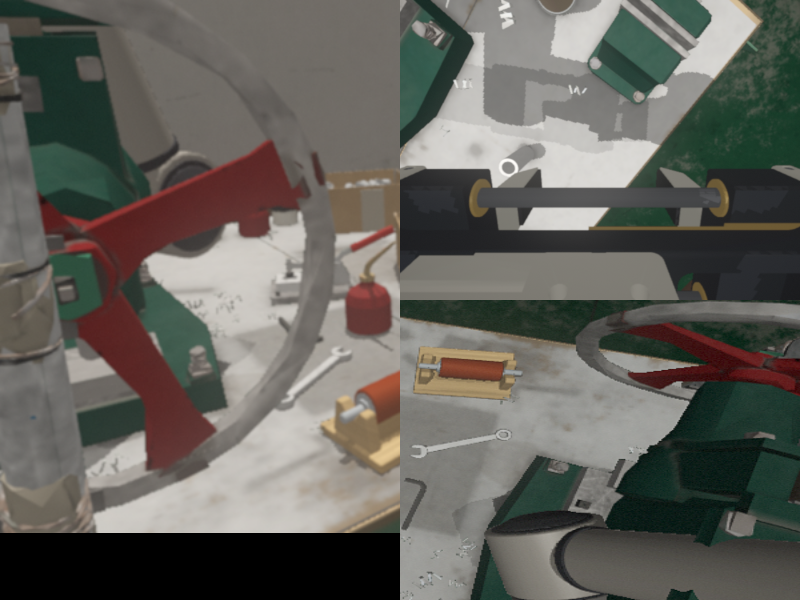

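The mix shows the arm's gray shoulder at top-view (430,430). Between the arm and the work stands the green machine, roughly 400 mm high, and the handwheel's hub is near (495,-210,275) with its top at about z 490. I'll raise the tool well above both before crossing.

```bash
python3 shift.py '[{"jaw": 92,"tz": -60},{"jaw": 92,"tz": -120},{"jaw": 92,"tz": -180},{"jaw": 92,"tz": -240},{"jaw": 92,"tz": -300}]'; python3 - <<'E'
from h import *
o=probe_bus.get_obs(); print(o["tool_pos"],o["tcp_rot"],o["joint_positions"])
E
```

```text
time: 0.78
tool_pos: [185.2, -490.6, 706.7]
tcp_rot: [3.141, 0.0, 0.361]
contact_force: [-0.3, -1.3, 0.7]
grip_width: 91.7
finger_force: 0.0
[ 185.21418581 -490.55159452  706.66006884] [3.14124539e+00 3.71135143e-05 3.60755089e-01] [-1.35600830e+00  3.31883523e-01  7.27401669e-01  1.58115191e-05
  2.08195849e+00 -1.45959335e-01]
```

```bash
python3 shift.py '[{"jaw": 92,"tx": 47,"ty": -32,"tz": -8,"rz": -0.1},{"jaw": 92,"tx": 94,"ty": -64,"tz": -16,"rz": -0.2},{"jaw": 92,"tx": 142,"ty": -95,"tz": -24,"rz": -0.3},{"jaw": 92,"tx": 189,"ty": -126,"tz": -30,"rz": -0.4},{"jaw": 92,"tx": 236,"ty": -158,"tz": -30,"rz": -0.5}]'; cat >> h.py <<'E'
def rel(P,yaw=None):
    o=probe_bus.get_obs(); p=o["tool_pos"]; a=o["tcp_rot"]; y=a[2]
    d=np.array(P,float)-p; c,s=np.cos(y),np.sin(y)
    print("at",p.round(1),a.round(3),"rel",np.round([c*d[0]+s*d[1],s*d[0]-c*d[1],-d[2]],1),"turn",None if yaw is None else round(y-yaw,3),"F",o["contact_force"].round(1),"t",o["time"])
E
python3 -c "
from h import *
rel([430,-50,735],1.2);rel([530,85,700],1.445)"
```

```text
time: 1.4
tool_pos: [351.1, -258.5, 734.9]
tcp_rot: [3.141, 0.0, 0.864]
contact_force: [0.8, -0.6, 0.4]
grip_width: 92.0
finger_force: 0.0
at [ 351.1 -258.5  734.9] [3.141 0.    0.864] rel [ 2.097e+02 -7.540e+01 -1.000e-01] turn -0.336 F [ 0.8 -0.6  0.4] t 1.4
at [ 351.1 -258.5  734.9] [3.141 0.    0.864] rel [377.3 -87.1  34.9] turn -0.581 F [ 0.8 -0.6  0.4] t 1.4
```

```bash
python3 shift.py '[{"jaw": 92,"tx": 52,"ty": -19,"rz": -0.1},{"jaw": 92,"tx": 105,"ty": -38,"rz": -0.2},{"jaw": 92,"tx": 157,"ty": -56,"rz": -0.3},{"jaw": 92,"tx": 210,"ty": -75,"rz": -0.4},{"jaw": 92,"tx": 257,"ty": -90,"rz": -0.5}]'; python3 -c "
from h import *
rel([520,290,480],1.57)"
```

```text
time: 2.02
tool_pos: [449.9, -4.4, 734.7]
tcp_rot: [-3.142, 0.0, 1.365]
contact_force: [0.2, -1.0, -0.5]
grip_width: 91.7
finger_force: 0.0
at [449.9  -4.4 734.7] [-3.142  0.     1.365] rel [302.6   8.4 254.7] turn -0.205 F [ 0.2 -1.  -0.5] t 2.025
```

```bash
python3 shift.py '[{"jaw": 92,"tx": 47,"ty": 1,"tz": 38,"rz": -0.04},{"jaw": 92,"tx": 94,"ty": 2,"tz": 76,"rz": -0.08},{"jaw": 92,"tx": 141,"ty": 4,"tz": 114,"rz": -0.12},{"jaw": 92,"tx": 188,"ty": 5,"tz": 152,"rz": -0.16},{"jaw": 92,"tx": 235,"ty": 6,"tz": 190,"rz": -0.2}]'; python3 shift.py '[{"jaw": 92,"tx": 45,"ty": -10,"tz": 50},{"jaw": 92,"tx": 45,"ty": -10,"tz": 90},{"jaw": 92,"tx": 45,"ty": -10,"tz": 100},{"jaw": 92,"tx": 45,"ty": -10,"tz": 100}]';python3 - <<'E'
from h import *
import pickle
rel([520,290,480],1.57)
w=cap("wrist"); pickle.dump(w,open("w1.pkl","wb")); 
c=[520,325,78]; print(-w["R"].T@w["t"],proj(w,c))
u,v=proj(w,c).astype(int)
cr=w["color"][max(0,v-110):v+110,max(0,u-140):u+140]; print("off",max(0,u-140),max(0,v-110))
cv2.imwrite("pics/w1.png",cv2.resize(cr,None,fx=2.7,fy=2.7,interpolation=cv2.INTER_CUBIC)[:,:,::-1])
E
```

```text
time: 2.65
tool_pos: [504.5, 223.7, 543.2]
tcp_rot: [-3.141, 0.0, 1.562]
contact_force: [0.5, -0.9, 0.4]
grip_width: 92.0
finger_force: 0.0
time: 3.15
tool_pos: [495.3, 266.8, 445.3]
tcp_rot: [3.141, 0.0, 1.56]
contact_force: [0.1, -1.2, 0.3]
grip_width: 91.5
finger_force: 0.0
at [495.3 266.8 445.3] [3.141 0.    1.56 ] rel [ 23.4  24.4 -34.7] turn -0.01 F [ 0.1 -1.2  0.3] t 3.15
[496.35270761 336.14191885 424.72476479] [341.59279046 157.90906625]
off 201 47
```

View pics/w1.png

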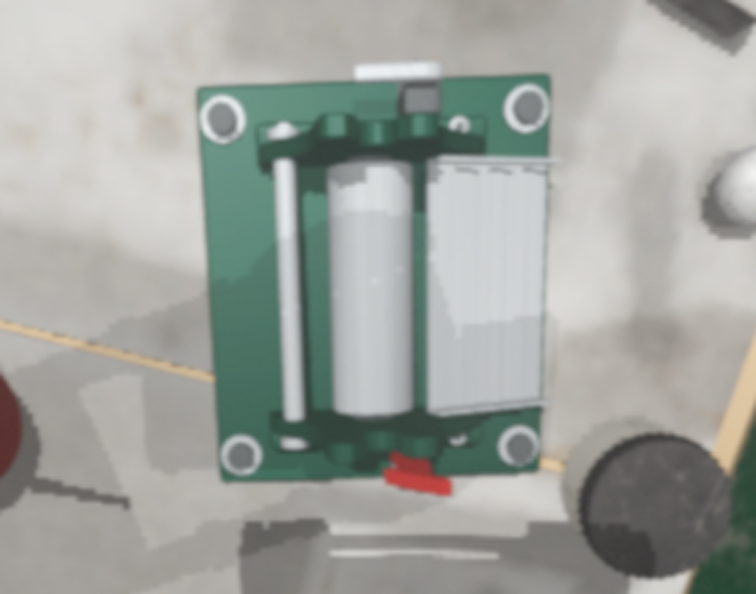

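The view shows the feeder base corners at crop (197,88), (550,75) and (222,482). The tie rod is at x≈288, the fixed roller at 330-413, the tray's front edge at 428, the keeper at (420,97) and the red latch at (418,475).

```bash
cat >> h.py <<'E'
def tri2(c1,a,c2,b):
    o1,d1=ray(c1,*a); o2,d2=ray(c2,*b); k=np.linalg.lstsq(np.c_[d1,-d2],o2-o1,rcond=None)[0]
    p,q=o1+k[0]*d1,o2+k[1]*d2; return ((p+q)/2).round(1), np.linalg.norm(p-q).round(1)
E
python3 - <<'E'
from h import *
import pickle
t=pickle.load(open("top.pkl","rb"));w=pickle.load(open("w1.pkl","rb"))
T=lambda x,y:(215+x/6,190+y/6)
W=lambda x,y:(201+x/2.7,47+y/2.7)
L={"tray+":((192,232),(428,158)),"tray-":((490,220),(428,412)),"rod+":((192,405),(285,160)),"rod-":((507,388),(293,418)),
"b++":((557,110),(519,447)),"b+-":((572,473),(241,455)),"b-+":((141,127),(527,107)),"b--":((147,492),(222,118)),"latchtop":((540,165),(448,483)),
"ro+":((192,350),(330,165)),"ro-":((495,335),(333,410))}
for k,(a,b) in L.items(): print(k,*tri2(t,T(*a),w,W(*b)))
B=[onz(w,*W(*p),11) for p in((222,118),(527,107),(519,447),(241,455))]; B2=[onz(t,*T(*p),11) for p in((147,492),(141,127),(557,110),(572,473))]
print(np.round(B,1),np.round(B2,1)); print(np.mean(B,0),np.mean(B2,0))
hsv=cv2.cvtColor(w["color"],cv2.COLOR_RGB2HSV); m=cv2.inRange(hsv,(65,60,30),(95,255,200)); m2=np.zeros_like(m); m2[70:235,265:415]=m[70:235,265:415]
cs,_=cv2.findContours(m2,0,1); c=max(cs,key=cv2.contourArea); h=cv2.convexHull(c); q=cv2.approxPolyDP(h,6,True)[:,0]; print([ (p.tolist(),onz(w,*p,8).round(1).tolist()) for p in q])
# finger-lines: angle of roller edges
E
```

```text
tray+ [544.  379.6  19.3] 1.2
tray- [543.6 276.4  32.3] 1.5
rod+ [484.4 379.6  18. ] 1.3
rod- [486.2 272.6  25. ] 0.9
b++ [591.1 253.8  -2.3] 1.6
b+- [ 4.605e+02  2.516e+02 -1.000e-01] 0.3
b-+ [594.9 406.2 -30.1] 1.7
b-- [457.3 397.9   2.3] 2.5
latchtop [545.5 258.4  92.9] 1.4
ro+ [502.8 378.   22. ] 0.8
ro- [503.9 276.3  27.7] 1.1
[[458.  397.8  11. ]
 [585.7 400.6  11. ]
 [588.9 256.1  11. ]
 [461.3 253.9  11. ]] [[456.3 395.1  11. ]
 [583.9 398.1  11. ]
 [586.6 253.8  11. ]
 [459.1 251.3  11. ]]
[523.48934363 327.11430874  11.        ] [521.48811851 324.57230317  11.        ]
[([402, 75], [592.4, 413.2, 8.0]), ([399, 219], [597.2, 247.3, 8.0]), ([284, 224], [452.8, 242.5, 8.0]), ([275, 81], [448.8, 408.6, 8.0])]
```

```bash
python3 shift.py '[{"jaw": 92,"tx": -52,"ty": 8,"tz": 20,"rz": 0.03},{"jaw": 92,"tx": -106,"ty": 16,"tz": 40,"rz": 0.06},{"jaw": 92,"tx": -160,"ty": 24,"tz": 65,"rz": 0.09},{"jaw": 92,"tx": -208,"ty": 35,"tz": 90,"rz": 0.115},{"jaw": 92,"tx": -208,"ty": 35,"tz": 100,"rz": 0.115}]'; python3 - <<'E'
from h import *
import pickle
rel([533,55,330],1.446)
w=cap("wrist"); pickle.dump(w,open("w2.pkl","wb"))
print(-w["R"].T@w["t"],proj(w,[536,84,46]),proj(w,[532,53,46]))
cv2.imwrite("pics/w2.png",w["color"][:,:,::-1])
E
```

```text
time: 3.82
tool_pos: [528.9, 55.2, 345.5]
tcp_rot: [3.139, 0.0, 1.44]
contact_force: [0.2, 0.6, 0.1]
grip_width: 91.9
finger_force: 0.0
at [528.9  55.2 345.5] [3.139 0.    1.44 ] rel [ 0.3  4.1 15.5] turn -0.006 F [0.2 0.6 0.1] t 3.825
[538.19092029 123.9487965  324.91235722] [320.76775495 196.56069437] [320.81759043 233.28819685]
```

View pics/w2.png

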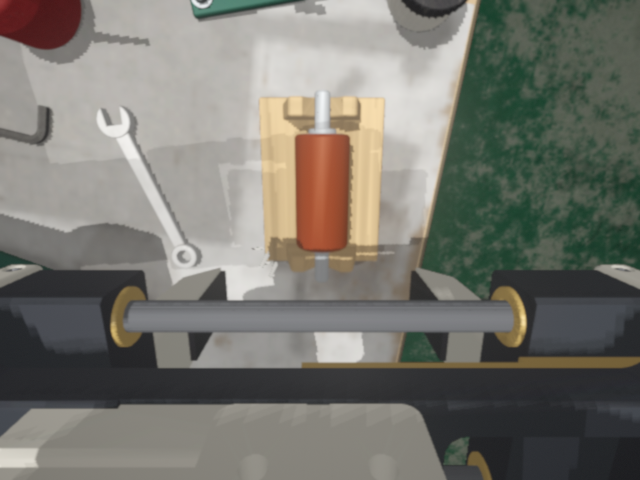

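The barrel is at columns 296-349, rows 134-250, and vertical in the image. The far stub tip is at (322,92).

```bash
python3 - <<'E'
from h import *
import pickle
w=pickle.load(open("w2.pkl","rb"))
hsv=cv2.cvtColor(w["color"],cv2.COLOR_RGB2HSV); m=cv2.inRange(hsv,(0,130,40),(13,255,255)); m2=np.zeros_like(m); m2[120:262,280:365]=m[120:262,280:365]
ys,xs=np.nonzero(m2); 
for r in(150,190,230):
    x=np.nonzero(m2[r])[0]; print(r,x.min(),x.max(),onz(w,(x.min()+x.max())/2,r,46).round(1))
print(ys.min(),ys.max()); 
top=onz(w,322,92,49); print("stub tip",top, "barrel ends top", onz(w,322,ys.min(),66),onz(w,322,ys.min(),46),onz(w,322,ys.max()+1,62))
B=[onz(w,*p,12).round(1) for p in((260,98),(385,98),(381,262),(265,262))]; print(B,np.mean(B,0))
E
```

```text
150 296 348 [541.8 120.8  46. ]
190 296 347 [537.3  89.3  46. ]
230 297 346 [532.9  55.8  46. ]
135 250
stub tip [547.20240752 162.94799043  49.        ] barrel ends top [542.89268622 131.5444473   66.        ] [543.25587985 132.13118259  46.        ] [531.38963235  42.248129    62.        ]
[array([494.9, 170.4,  12. ]), array([601.6, 156.3,  12. ]), array([585.6,   8. ,  12. ]), array([473.7,  22.9,  12. ])] [538.95  89.4   12.  ]
```

```bash
python3 shift.py '[{"jaw": 92,"tx": 2,"ty": 4,"tz": 45},{"jaw": 92,"tx": 2,"ty": 4,"tz": 90},{"jaw": 92,"tx": 2,"ty": 4,"tz": 120},{"jaw": 92,"tx": 2,"ty": 4,"tz": 134},{"jaw": 92,"tx": 2,"ty": 4,"tz": 134}]'; python3 shift.py '[{"jaw": 40},{"jaw": 40},{"jaw": 40},{"jaw": 40},{"jaw": 40}]'; python3 -c "
from h import *
rel([533.2,56.5,211],1.443)"
```

```text
time: 4.5
tool_pos: [532.5, 60.9, 211.2]
tcp_rot: [3.141, -0.0, 1.447]
contact_force: [-0.1, 0.4, 0.6]
grip_width: 91.8
finger_force: 0.0
time: 5.12
tool_pos: [532.1, 60.3, 210.8]
tcp_rot: [3.141, 0.0, 1.446]
contact_force: [-0.8, -0.5, -0.5]
grip_width: 46.3
finger_force: 1.3
at [532.1  60.3 210.8] [3.141 0.    1.446] rel [-3.6  1.5 -0.2] turn 0.003 F [-0.8 -0.5 -0.5] t 5.125
```

```bash
python3 shift.py '[{"jaw": 40},{"jaw": 40},{"jaw": 40}]'; python3 shift.py '[{"jaw": 30,"tz": -20},{"jaw": 30,"tz": -50},{"jaw": 30,"tz": -90},{"jaw": 30,"tz": -120},{"jaw": 30,"tz": -120}]'; python3 - <<'E'
from h import *
rel([533.2,56.5,211],1.443)
s=cap("scene"); u,v=proj(s,[536,80,150]).astype(int); print(u,v)
w=cap("wrist")
a=cv2.resize(s["color"][v-90:v+120,u-130:u+150],None,fx=2,fy=2,interpolation=2)
b=cv2.resize(w["color"],(320,240)); o=np.zeros((420,800,3),np.uint8); o[:420,:560]=a[:420,:560]; o[:240,560:]=cv2.resize(w["color"][60:300,200:440],(240,240)); cv2.imwrite("pics/l1.png",o[:,:,::-1])
E
```

```text
time: 5.5
tool_pos: [532.8, 60.2, 211.0]
tcp_rot: [3.139, -0.0, 1.446]
contact_force: [5.4, -1.2, -1.8]
grip_width: 43.2
finger_force: 30.0
time: 6.12
tool_pos: [531.9, 60.4, 331.8]
tcp_rot: [3.14, -0.0, 1.446]
contact_force: [-0.7, -1.1, -5.2]
grip_width: 43.5
finger_force: 30.0
at [531.9  60.4 331.8] [ 3.14  -0.     1.446] rel [ -3.8   1.8 120.8] turn 0.003 F [-0.7 -1.1 -5.2] t 6.125
291 231
```

View pics/l1.png

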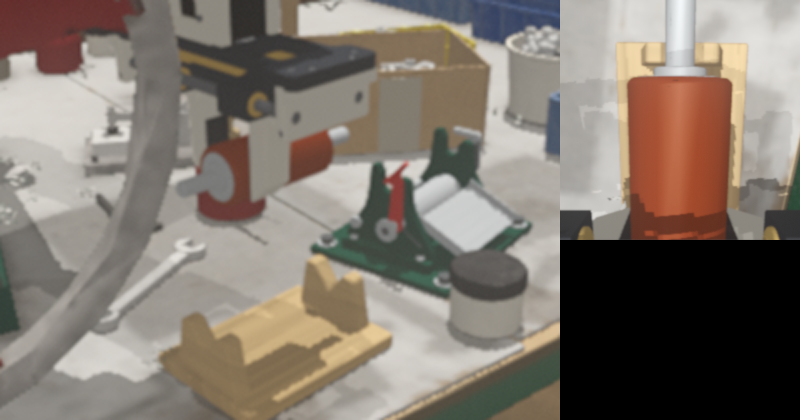

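The roller is held level near its right end at about (530,335) and stayed put when lifted, so it didn't droop. The tool cannot tilt, so I'll tilt the roller in the pads. Its right stub goes on top of the fixed keeper (z 93) from outside the feeder, and lowering the tool then turns it.

```bash
python3 shift.py '[{"jaw": 30,"tx": 54,"ty": -8,"rz": -0.03},{"jaw": 30,"tx": 108,"ty": -16,"rz": -0.06},{"jaw": 30,"tx": 162,"ty": -24,"rz": -0.09},{"jaw": 30,"tx": 216,"ty": -32,"rz": -0.12},{"jaw": 30,"tx": 270,"ty": -40,"rz": -0.146}]'; python3 -c "
from h import *
rel([526,441,290],1.592)"
```

```text
time: 6.85
tool_pos: [525.3, 334.7, 327.7]
tcp_rot: [-3.137, 0.002, 1.593]
contact_force: [1.7, -0.3, -4.0]
grip_width: 43.2
finger_force: 30.0
at [525.3 334.7 327.7] [-3.137e+00  2.000e-03  1.593e+00] rel [106.2   3.   37.7] turn 0.001 F [ 1.7 -0.3 -4. ] t 6.85
```

```bash
python3 shift.py '[{"jaw": 30,"tx": 50,"ty": 3,"tz": 10},{"jaw": 30,"tx": 90,"ty": 3,"tz": 25},{"jaw": 30,"tx": 106,"ty": 3,"tz": 40},{"jaw": 30,"tx": 106,"ty": 3,"tz": 40},{"jaw": 30,"tx": 106,"ty": 3,"tz": 40}]'; python3 - <<'E'
from h import *
import pickle
rel([526,441,268],1.592)
t=cap("top"); s=cap("scene"); pickle.dump(t,open("t3.pkl","wb"))
u,v=proj(t,[520,400,100]).astype(int); a=t["color"][v-65:v+65,u-80:u+80]; print("top off",u-80,v-65)
u,v=proj(s,[520,400,100]).astype(int); b=s["color"][v-65:v+65,u-80:u+80]; print("sc off",u-80,v-65)
cv2.imwrite("pics/p1.png",np.hstack([cv2.resize(a,(400,325),interpolation=2),cv2.resize(b,(400,325),interpolation=2)])[:,:,::-1])
E
```

```text
time: 7.48
tool_pos: [527.2, 438.0, 290.1]
tcp_rot: [-3.14, 0.001, 1.591]
contact_force: [0.1, -0.3, -4.2]
grip_width: 43.3
finger_force: 30.0
at [527.2 438.  290.1] [-3.140e+00  1.000e-03  1.591e+00] rel [ 3.  -1.2 22.1] turn -0.001 F [ 0.1 -0.3 -4.2] t 7.475
top off 148 166
sc off 313 136
```

View pics/p1.png

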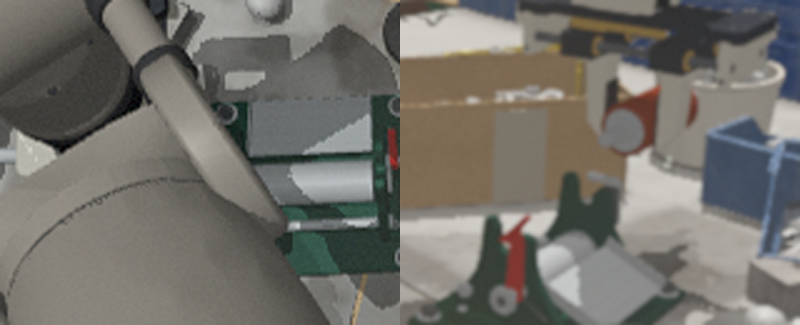

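The roller hangs level beyond the keeper, which is at crop (607,180). Nothing stands below its far end, so I'll lower it onto the keeper.

```bash
python3 shift.py '[{"jaw": 30,"tx": 2,"ty": -1,"tz": 14},{"jaw": 30,"tx": 2,"ty": -1,"tz": 24},{"jaw": 30,"tx": 2,"ty": -1,"tz": 24}]'; for i in 1 2 3; do python3 shift.py '[{"jaw": 30,"tz": 2},{"jaw": 30,"tz": 4},{"jaw": 30,"tz": 4}]' | sed -n '2p;4p;5p'; done
```

```text
time: 7.95
tool_pos: [525.5, 440.8, 265.0]
tcp_rot: [-3.139, 0.002, 1.592]
contact_force: [-0.5, 0.2, -5.2]
grip_width: 42.9
finger_force: 30.0
tool_pos: [525.9, 441.3, 263.0]
contact_force: [0.1, -0.3, -2.6]
grip_width: 43.6
tool_pos: [525.8, 441.3, 258.7]
contact_force: [0.1, 1.9, -1.9]
grip_width: 43.5
tool_pos: [525.8, 441.2, 254.4]
contact_force: [-1.1, 0.9, -2.2]
grip_width: 43.4
```

```bash
for i in 1 2; do python3 shift.py '[{"jaw": 30,"tz": 3},{"jaw": 30,"tz": 5.5},{"jaw": 30,"tz": 5.5}]' | sed -n '2p;4p;5p'; done;  python3 shift.py '[{"jaw": 30,"tz": -30},{"jaw": 30,"tz": -70},{"jaw": 30,"tz": -80},{"jaw": 30,"tz": -80}]'; python3 - <<'E'
from h import *
import pickle
rel([526,325,320],1.592)
w=cap("wrist"); pickle.dump(w,open("w3.pkl","wb"))
s=cap("scene"); pickle.dump(s,open("s3.pkl","wb"))
u,v=proj(s,[520,440,160]).astype(int); b=s["color"][v-65:v+65,u-80:u+80]; print("sc off",u-80,v-65)
cv2.imwrite("pics/p2.png",np.hstack([cv2.resize(w["color"][0:325,120:520],(400,325)),cv2.resize(b,(400,325),interpolation=2)])[:,:,::-1])
E
```

```text
tool_pos: [525.8, 441.2, 248.8]
contact_force: [0.6, 0.4, -0.8]
grip_width: 43.1
tool_pos: [525.8, 441.3, 243.3]
contact_force: [-0.1, 1.5, -2.7]
grip_width: 43.3
time: 10.32
tool_pos: [525.7, 441.1, 323.2]
tcp_rot: [-3.141, 0.0, 1.592]
contact_force: [-0.2, -0.4, -4.5]
grip_width: 43.3
finger_force: 30.0
at [525.7 441.1 323.2] [-3.141  0.     1.592] rel [-116.1   -2.1    3.2] turn -0.0 F [-0.2 -0.4 -4.5] t 10.325
sc off 325 102
```

View pics/p2.png

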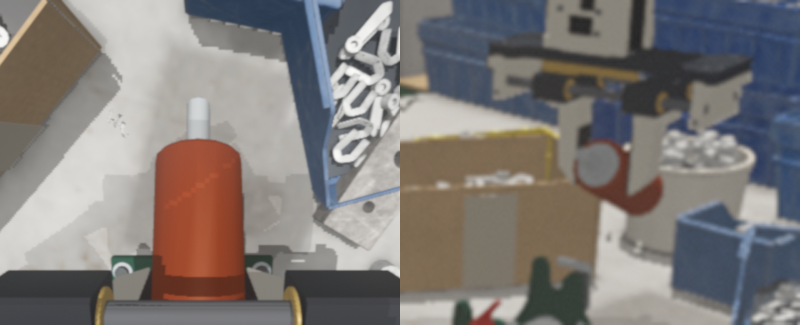

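The roller is now tilted, right end up: the left stub tip is at crop (198,98), which is pixel (318,98). I'll work out the angle from that.

```bash
python3 - <<'E'
from h import *
import pickle
from scipy.optimize import brentq
w=pickle.load(open("w3.pkl","rb"))
g=cv2.cvtColor(w["color"],cv2.COLOR_RGB2GRAY).astype(float); col=g[80:145,314:323].mean(1); print(col.round().astype(int).tolist())
P=np.array([525.7,441.1,323.2-165]); y=np.array([-.0213,.9998,0]); z=np.array([0,0,1.])
def tip(th,L,r): return P+y*(L*np.cos(th)+r*np.sin(th))+z*(-L*np.sin(th)+r*np.cos(th))
for row in(97,98,99): 
    print(row,np.degrees(brentq(lambda th:proj(w,tip(th,104.4,6))[1]-row,0.1,1)), "barrel",[ (round(np.degrees(th)),proj(w,tip(th,72.4,22)).round(1).tolist()) for th in(.42,.45,.5)])
print(proj(w,tip(.45,104.4,6)))
E
```

```text
[176, 177, 177, 177, 177, 177, 177, 177, 177, 177, 176, 176, 176, 176, 176, 176, 177, 187, 203, 210, 210, 211, 211, 211, 211, 211, 211, 211, 211, 211, 211, 211, 211, 211, 211, 211, 211, 211, 209, 205, 197, 195, 195, 195, 195, 195, 195, 195, 195, 195, 195, 195, 194, 194, 195, 194, 193, 186, 159, 116, 98, 101, 103, 103, 103]
97 28.951874077263604 barrel [(24, [317.2, 132.7]), (26, [317.2, 133.7]), (29, [317.2, 135.5])]
98 29.434260732468616 barrel [(24, [317.2, 132.7]), (26, [317.2, 133.7]), (29, [317.2, 135.5])]
99 29.915199983119777 barrel [(24, [317.2, 132.7]), (26, [317.2, 133.7]), (29, [317.2, 135.5])]
[317.2472059   90.51272158]
```

The tilt is about 28° and the pads sit about 25 mm from the roller's centre. Next I'll go above the slots and check the alignment with the wrist camera.

```bash
python3 shift.py '[{"jaw": 30,"tx": -48,"ty": -1,"tz": -5},{"jaw": 30,"tx": -96,"ty": -1,"tz": -5},{"jaw": 30,"tx": -144,"ty": -1,"tz": -5},{"jaw": 30,"tx": -144,"ty": -1,"tz": -5},{"jaw": 30,"tx": -144,"ty": -1,"tz": -5}]'; python3 - <<'E'
from h import *
import pickle
rel([523.1,296.8,328],1.592)
w=cap("wrist"); pickle.dump(w,open("w4.pkl","wb"))
for n,X in (("seatL",[522.5-1.2,325.8+56,78]),("keeperTop",[521,325.8+72,93])): print(n,proj(w,X).round(1))
u,v=proj(w,[521.3,381.8,95]).astype(int); print("off",u-100,v-75)
cv2.imwrite("pics/p3.png",cv2.resize(w["color"][max(0,v-75):v+75,u-100:u+100],(800,600),interpolation=2)[:,:,::-1])
E
```

```text
time: 11.05
tool_pos: [527.8, 297.3, 327.6]
tcp_rot: [-3.14, 0.0, 1.591]
contact_force: [-0.2, 0.9, -3.4]
grip_width: 43.1
finger_force: 30.0
at [527.8 297.3 327.6] [-3.14   0.     1.591] rel [-0.4 -4.7 -0.4] turn -0.001 F [-0.2  0.9 -3.4] t 11.05
seatL [310.5 121.8]
keeperTop [309.8  91.2]
off 209 44
```

View pics/p3.png

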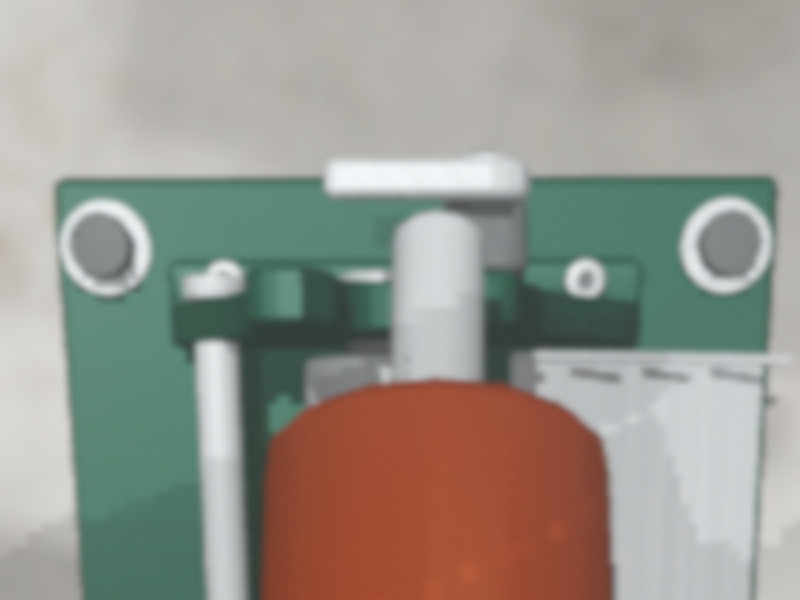

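Good close view. The left stub runs down the middle at x≈437, with its tip at row 210. The keeper's top is at x 327-527, the near lip block at 250-335 and the bolts at (103,246) and (729,243). I'll compare these columns in feeder terms.

```bash
python3 - <<'E'
from h import *
import pickle
w=pickle.load(open("w4.pkl","rb")); C=lambda x,y:(209+x/4,44+y/4)
print("cam",-w["R"].T@w["t"],w["R"].round(3).tolist())
for n,p,z in(("bolt1",(103,246),11),("bolt2",(729,243),11),("baseTL",(57,182),8),("baseTR",(775,180),8),("kL",(327,180),93),("kR",(527,180),93),("lipR",(335,290),96),("lipL",(250,290),96),("stub tip",(437,212),118),("stub l",(395,300),122),("stub r",(482,300),122)): print(n,onz(w,*C(*p),z).round(1))
E
```

```text
cam [526.6821707  366.55540061 307.03191141] [[1.0, 0.019, -0.001], [0.019, -0.967, 0.256], [0.004, -0.256, -0.967]]
bolt1 [457.5 397.7  11. ]
bolt2 [585.6 400.8  11. ]
baseTL [448.  410.2   8. ]
baseTR [594.7 413.4   8. ]
kL [509.9 398.8  93. ]
kR [539.1 399.4  93. ]
lipR [511.3 383.4  96. ]
lipL [498.8 383.1  96. ]
stub tip [526.1 391.5 118. ]
stub l [520.9 380.2 122. ]
stub r [532.1 380.4 122. ]
```

```bash
python3 - <<'E'
from h import *
import pickle
w=pickle.load(open("w1.pkl","rb"));t=pickle.load(open("top.pkl","rb"))
W=lambda x,y:(201+x/2.7,47+y/2.7); T=lambda x,y:(215+x/6,190+y/6)
for n,a,b in(("keeper grey w1",(400,97),(440,97)),("keep white w1",(354,72),(440,72))): print(n,onz(w,*W(*a),93).round(1),onz(w,*W(*b),93).round(1))
for y in(200,290,390):
    # roller columns by gradient
    r=int(47+y/2.7); g=cv2.cvtColor(w["color"],cv2.COLOR_RGB2GRAY)[r-2:r+3,310:365].mean(0); d=np.diff(g); i,j=310+d.argmax()+.5+.5,310+d[:46].argmin()+.5+.5
    print(r,i,j,onz(w,i,r,35).round(1),onz(w,j,r,35).round(1),onz(w,(i+j)/2,r,35).round(1))
for c in(250,345,440):
    cc=int(215+c/6); g=cv2.cvtColor(t["color"],cv2.COLOR_RGB2GRAY)[224:254,cc-1:cc+2].mean(1); d=np.diff(g); i,j=224+d.argmax()+1,224+d.argmin()+1
    print("top",i,j,onz(t,cc,(i+j)/2,35).round(1))
print("top keeper white", onz(t,*T(97,208),93).round(1),onz(t,*T(97,296),93).round(1))
E
```

```text
keeper grey w1 [525.4 391.4  93. ] [538.8 391.3  93. ]
keep white w1 [510.  399.3  93. ] [538.6 399.   93. ]
121 359.0 311.0 [541.7 362.6  35. ] [489.3 363.2  35. ] [515.5 362.9  35. ]
154 359.0 312.0 [542.3 327.6  35. ] [489.9 328.3  35. ] [516.1 328.   35. ]
191 359.0 313.0 [543.1 286.4  35. ] [490.4 287.   35. ] [516.8 286.7  35. ]
top 232 228 [537.4 358.5  35. ]
top 231 228 [537.6 326.4  35. ]
top 253 227 [515.3 294.5  35. ]
top keeper white [535.6 397.2  93. ] [507.4 396.9  93. ]
```

The base isn't centred on the slots. The keeper and the fixed roller put the axle line at world x≈519, which is 517.8 at the left cheek. The stub is 8.5 mm too far in +x, and in y its tip is 5 mm inside the keeper as wanted. I'll correct x and descend, watching the force.

```bash
python3 shift.py '[{"jaw": 30,"ty": -8.5},{"jaw": 30,"ty": -8.5,"tz": 10},{"jaw": 30,"ty": -8.5,"tz": 20},{"jaw": 30,"ty": -8.5,"tz": 20}]'| sed -n '2p;4p'; python3 - <<'E'
from h import *
w=cap("wrist")
# row profile across cheek lips and stub at lip row
for y,z in((382,96),(384,96)):
    u,v=proj(w,[517.8,y,z]); v=int(round(v)); u=int(u)
    print(y,u,v,cv2.cvtColor(w["color"],cv2.COLOR_RGB2GRAY)[v-1:v+2,u-30:u+31].mean(0).astype(int).tolist())
E
for i in 1 2 3; do python3 shift.py '[{"jaw": 30,"tz": 2},{"jaw": 30,"tz": 4},{"jaw": 30,"tz": 4}]' | sed -n '2p;4p;5p'; done
```

```text
tool_pos: [519.0, 297.1, 307.2]
contact_force: [-0.0, -0.0, -4.2]
382 319 116 [115, 118, 125, 130, 131, 131, 131, 127, 112, 88, 73, 70, 71, 70, 70, 70, 72, 94, 139, 171, 186, 196, 203, 209, 211, 212, 213, 214, 214, 214, 213, 212, 210, 207, 204, 200, 194, 186, 174, 155, 123, 85, 68, 71, 76, 76, 76, 77, 77, 76, 77, 86, 104, 115, 117, 117, 116, 116, 113, 104, 95]
384 319 112 [116, 120, 126, 130, 131, 131, 131, 127, 111, 86, 73, 71, 71, 71, 71, 71, 72, 93, 137, 169, 186, 195, 202, 208, 211, 212, 213, 214, 215, 214, 214, 213, 211, 208, 205, 201, 195, 187, 177, 160, 129, 92, 74, 74, 78, 79, 79, 79, 78, 78, 78, 86, 108, 120, 123, 123, 122, 122, 119, 110, 99]
tool_pos: [519.3, 297.0, 304.6]
contact_force: [-0.3, -0.4, -4.4]
grip_width: 43.3
tool_pos: [519.3, 297.0, 300.4]
contact_force: [0.5, -0.3, -3.1]
grip_width: 43.1
tool_pos: [519.3, 297.0, 296.4]
contact_force: [0.1, 0.6, -4.4]
grip_width: 43.5
```

The image profile shows the stub centred between the slot lips to within about 0.5 mm. I'll carry on down to contact.

```bash
for i in 1 2 3 4; do python3 shift.py '[{"jaw": 30,"tz": 1},{"jaw": 30,"tz": 2},{"jaw": 30,"tz": 2}]' | sed -n '2p;4p'; done
```

```text
tool_pos: [519.3, 297.0, 294.6]
contact_force: [-0.4, -0.0, -4.2]
tool_pos: [519.3, 297.1, 292.5]
contact_force: [0.1, -0.2, -4.7]
tool_pos: [519.3, 297.1, 290.6]
contact_force: [-0.1, 0.2, -4.2]
tool_pos: [519.4, 297.1, 288.7]
contact_force: [0.3, 0.8, -3.5]
```

```bash
for i in 1 2 3; do python3 shift.py '[{"jaw": 30,"tx": 2,"tz": 0.5},{"jaw": 30,"tx": 4,"tz": 1},{"jaw": 30,"tx": 4,"tz": 1}]' | sed -n '2p;4p'; done
```

```text
tool_pos: [519.2, 301.3, 287.5]
contact_force: [0.3, -0.4, -4.6]
tool_pos: [519.1, 305.2, 286.6]
contact_force: [-0.6, -0.8, -3.8]
tool_pos: [519.1, 309.2, 285.6]
contact_force: [-0.1, -1.3, -4.9]
```

```bash
python3 shift.py '[{"jaw": 30,"tx": 1,"tz": 0.8},{"jaw": 30,"tx": 2,"tz": 1.6},{"jaw": 30,"tx": 2,"tz": 1.6}]' | sed -n '2p;4p'; python3 shift.py '[{"jaw": 30,"tx": -1,"tz": 2},{"jaw": 30,"tx": -2,"tz": 4},{"jaw": 30,"tx": -2.5,"tz": 6},{"jaw": 30,"tx": -2.5,"tz": 6}]' | sed -n '2p;4p';python3 shift.py '[{"jaw": 30,"tx": -0.7,"tz": 2},{"jaw": 30,"tx": -1.4,"tz": 4},{"jaw": 30,"tx": -2.1,"tz": 5.5},{"jaw": 30,"tx": -2.1,"tz": 5.5}]' | sed -n '2p;4p'; python3 -c "
from h import *
print(probe_bus.get_obs()['moment'])"
```

```text
tool_pos: [519.2, 310.3, 284.4]
contact_force: [-1.4, -6.4, -0.7]
tool_pos: [519.4, 308.3, 278.3]
contact_force: [0.7, -4.5, 3.0]
tool_pos: [519.3, 306.5, 272.5]
contact_force: [1.8, -3.1, 0.2]
[-0.25717436 -0.37155865 -0.07858802]
```

```bash
python3 shift.py '[{"jaw": 30,"tx": -0.8,"tz": 2.5},{"jaw": 30,"tx": -1.5,"tz": 5},{"jaw": 30,"tx": -2.2,"tz": 7},{"jaw": 30,"tx": -2.2,"tz": 7}]' | sed -n '2p;4p';python3 shift.py '[{"jaw": 30,"tx": -0.6,"tz": 2.5},{"jaw": 30,"tx": -1.1,"tz": 5},{"jaw": 30,"tx": -1.5,"tz": 7},{"jaw": 30,"tx": -1.5,"tz": 7}]' | sed -n '2p;4p'; python3 - <<'E'
from h import *
w=cap("wrist"); cv2.imwrite("pics/w5.png",w["color"][:,:,::-1])
hsv=cv2.cvtColor(w["color"],cv2.COLOR_RGB2HSV); m=cv2.inRange(hsv,(0,130,40),(13,255,255)); ys=np.nonzero(m[:,315:322].sum(1))[0]; print("barrel far row",ys.min())
P=np.array(probe_bus.get_obs()["tool_pos"])-[0,0,165]; y=np.array([-.0213,.9998,0]); z=np.array([0,0,1.])
for d in(0,5,10,15,28):
    th=np.radians(d); print(d,*[proj(w,P+y*(L*np.cos(th)+r*np.sin(th))+z*(-L*np.sin(th)+r*np.cos(th))).round(1) for L,r in((71,22),(103,6))])
g=cv2.cvtColor(w["color"],cv2.COLOR_RGB2GRAY)[20:150,314:320].mean(1).astype(int); print(g.tolist())
E
```

```text
tool_pos: [519.1, 304.4, 265.3]
contact_force: [1.0, -0.3, -1.4]
tool_pos: [519.1, 302.8, 258.3]
contact_force: [-0.0, -0.1, -0.4]
barrel far row 135
0 [317.1 141.5] [317.  52.]
5 [317.1 137. ] [317.1  57.8]
10 [317.1 134.5] [317.1  64.9]
15 [317.2 133.7] [317.2  73. ]
28 [317.3 138. ] [317.3  97.5]
[174, 174, 175, 175, 176, 176, 176, 176, 176, 176, 176, 176, 176, 177, 177, 177, 177, 177, 177, 177, 177, 176, 176, 176, 176, 176, 177, 177, 177, 177, 178, 178, 178, 177, 177, 177, 177, 177, 176, 176, 176, 176, 176, 176, 178, 183, 191, 197, 204, 215, 236, 242, 242, 242, 243, 243, 243, 242, 234, 209, 180, 151, 124, 119, 125, 128, 129, 137, 150, 154, 154, 154, 157, 172, 201, 218, 221, 222, 222, 222, 222, 222, 222, 222, 222, 222, 222, 222, 222, 222, 222, 222, 222, 222, 222, 221, 218, 208, 205, 205, 205, 205, 205, 205, 205, 205, 205, 205, 204, 205, 212, 218, 217, 200, 143, 96, 95, 100, 112, 128, 135, 136, 136, 136, 137, 136, 136, 136, 136, 136]
```

The left stub is hooked: its tip shows beyond the keeper and the tilt is about 10°. I'll lower it to the latch, then press in small steps.

```bash
python3 shift.py '[{"jaw": 30,"tx": -0.3,"tz": 2},{"jaw": 30,"tx": -0.6,"tz": 4},{"jaw": 30,"tx": -0.6,"tz": 4}]' | sed -n '2p;4p'; for i in 1 2 3 ; do python3 shift.py '[{"jaw": 30,"tx": -0.1,"tz": 1},{"jaw": 30,"tx": -0.2,"tz": 2},{"jaw": 30,"tx": -0.2,"tz": 2}]' | sed -n '2p;4p'; done
```

```text
tool_pos: [519.1, 302.2, 254.5]
contact_force: [-0.7, -0.1, 0.2]
tool_pos: [518.9, 302.2, 253.8]
contact_force: [-5.2, -0.0, 9.5]
tool_pos: [518.6, 302.3, 253.0]
contact_force: [-9.2, 0.1, 17.6]
tool_pos: [518.3, 302.3, 251.8]
contact_force: [-11.5, 1.1, 23.1]
```

```bash
for i in 1 2 ; do python3 shift.py '[{"jaw": 30,"tx": -0.1,"tz": 1},{"jaw": 30,"tx": -0.2,"tz": 2},{"jaw": 30,"tx": -0.2,"tz": 2}]' | sed -n '2p;4p;5p'; done
```

```text
tool_pos: [518.9, 301.4, 246.0]
contact_force: [-0.8, 0.3, -3.9]
grip_width: 43.3
tool_pos: [519.3, 301.0, 244.0]
contact_force: [-0.0, 0.3, -5.0]
grip_width: 43.2
```

The force dropped and the tool sank, so the axle has snapped past the latch. I'll settle it onto the slot bottom.

```bash
for i in 1 2 3; do python3 shift.py '[{"jaw": 30,"tz": 0.7},{"jaw": 30,"tz": 1.2},{"jaw": 30,"tz": 1.2}]' | sed -n '2p;4p'; done
```

```text
tool_pos: [519.3, 301.1, 243.7]
contact_force: [-1.2, -0.6, 1.0]
tool_pos: [519.3, 301.1, 242.8]
contact_force: [-1.9, -1.8, 5.3]
tool_pos: [519.3, 301.1, 242.7]
contact_force: [-4.9, -3.3, 11.6]
```

```bash
python3 shift.py '[{"jaw": 60,"tz": -0.8},{"jaw": 60,"tz": -0.8},{"jaw": 60,"tz": -0.8},{"jaw": 60,"tz": -0.8}]' | sed -n '2p;4,6p'; python3 shift.py '[{"jaw": 60,"tz": -20},{"jaw": 60,"tz": -60},{"jaw": 60,"tz": -110},{"jaw": 60,"tz": -110}]' | sed -n '1,2p;4,6p'; python3 - <<'E'
from h import *
import pickle
w=cap("wrist"); s=cap("scene"); pickle.dump((w,s),open("e.pkl","wb"))
print(-w["R"].T@w["t"])
hsv=cv2.cvtColor(w["color"],cv2.COLOR_RGB2HSV); m=cv2.inRange(hsv,(0,130,40),(12,255,230))
n,l,st,ce=cv2.connectedComponentsWithStats(m); 
for i in range(1,n):
    if st[i,4]>40: print("wrist",st[i].tolist(),ce[i].round())
hs=cv2.cvtColor(s["color"],cv2.COLOR_RGB2HSV); m2=cv2.inRange(hs,(0,130,40),(12,255,230)); n,l,st,ce=cv2.connectedComponentsWithStats(m2)
for i in range(1,n):
    if st[i,4]>30 and 330<ce[i][0]<430: print("scene",st[i].tolist(),ce[i].round())
y=np.array([-.0213,.9998,0]); C=np.array([519,326.6,78.])
for k in(-46,46): print(k,"wrist top edge",proj(w,C+y*k+[0,0,22]).round(1),"sides",proj(w,C+y*k+[-22,0,0]).round(1),proj(w,C+y*k+[22,0,0]).round(1),"scene",proj(s,C+y*k).round(1),proj(s,C+y*k+[0,0,22]).round(1))
print("tab",proj(s,C-67*y+[12,0,30]).round(1))
E
```

```text
tool_pos: [519.3, 301.1, 241.5]
contact_force: [1.0, -0.6, -0.1]
grip_width: 60.1
finger_force: 0.0
time: 22.2
tool_pos: [520.0, 301.5, 356.2]
contact_force: [-0.1, -0.1, -0.2]
grip_width: 59.8
finger_force: 0.0
[518.98700145 370.9033945  335.8300888 ]
wrist [286, 145, 56, 126, 6750] [313. 206.]
wrist [49, 214, 106, 63, 4151] [102. 245.]
wrist [316, 283, 26, 17, 262] [328. 292.]
scene [354, 206, 40, 48, 735] [373. 223.]
-46 wrist top edge [314.1 274. ] sides [286.7 263.7] [341.5 264.6] scene [359.1 230.5] [359.5 219.3]
46 wrist top edge [313.5 145.2] sides [283.6 144.8] [343.6 146.1] scene [384.5 215.3] [385.1 204.7]
tab [358.9 220.3]
```

```bash
python3 - <<'E'
from h import *
import pickle
w,s=pickle.load(open("e.pkl","rb")); w1=pickle.load(open("w1.pkl","rb"))
for c,box in((w1,(330,205,380,240)),(w,(300,276,360,305))):
    hsv=cv2.cvtColor(c["color"],cv2.COLOR_RGB2HSV); m=cv2.inRange(hsv,(0,130,40),(12,255,255)); x0,y0,x1,y1=box
    ys,xs=np.nonzero(m[y0:y1,x0:x1]); ys+=y0; xs+=x0
    for z in(105,): print(len(xs),[onz(c,*p,z).round(1).tolist() for p in((xs.mean(),ys.mean()),(xs.min(),ys.mean()),(xs.max(),ys.mean()))])
p=w["color"]; hsv=cv2.cvtColor(p,cv2.COLOR_RGB2HSV); m=cv2.inRange(hsv,(0,130,40),(12,255,230))
for r in(150,200,250,268): x=np.nonzero(m[r,270:360])[0]+270; print(r,x.min(),x.max(),onz(w,(x.min()+x.max()+1)/2,r,85).round(1))
t=cap("top"); b=pickle.load(open("top.pkl","rb"))
for n,(u0,v0,u1,v1) in {"jar":(295,155,340,200),"can":(280,310,325,365),"spanner":(340,285,430,330)}.items(): print(n,np.abs(t["color"][v0:v1,u0:u1].astype(int)-b["color"][v0:v1,u0:u1]).mean())
E
```

```text
201 [[531.2, 264.6, 105.0], [520.9, 264.7, 105.0], [543.1, 264.5, 105.0]]
262 [[530.2, 268.4, 105.0], [521.6, 268.3, 105.0], [540.0, 268.6, 105.0]]
150 286 341 [518.3 369.4  85. ]
200 286 341 [519.  333.4  85. ]
250 288 340 [520.  294.6  85. ]
268 296 333 [520.7 279.9  85. ]
jar 38.31736625514403
can 29.134141414141414
spanner 33.53925925925926
```

The latch is back where it started and the barrel matches the seated pose. The gripper is open and clear, so I'm handing in.

```bash
python3 -c "
from plant import bot, imaging, probe_bus, close_job
print(close_job())"
```

```text
the job is handed in; nothing more can be done
None
```

I refitted the roller with its left end hooked under the keeper, pressed the right end past the red latch and let go. It was handed in at about 22 s; the camera showed the barrel seated and the latch shut, the peak wrist force reading was about 26 N, and no verdict was printed.

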